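# Zero the probe amplifier with its sunken key

## Robot

A 6-joint arm with a two-finger parallel gripper is mounted at the origin on the work surface. World frame = base frame: x ahead of the robot, y to its left, z up, the work surface at z = 0. Lengths are in m, angles in rad, forces in N, time in s.
With the tool pointing down it reaches from about 0.35 to 0.725 m from the base axis. Payload 6 kg.
Tool frame: the origin (TCP) lies midway between the tips of the shut fingers; the grasp point (between the pads) lies 19 mm behind it; z points along the fingers, y is the line along which they close (so a half turn about z gives the same grasp; the last joint's range is limited). The gripper opens to 85 mm and grips with 20 to 120 N. Pads are 22 mm wide; open, the fingers measure 114 mm over their backs; the gripper's body (76 mm by 85 mm) begins 54 mm behind the grasp point. The pads swing forward as they close: fully open they stand 13 mm farther back than shut.
Start: joints at [-0.766, 0.04, 0.085, 0, -1.615, -0.334], TCP at [0.272, -0.535, 0.231] pointing down, gripper open.
Joint ranges: [-2.56, 2.56], [-1.29, 2.01], [-1.08, 1.49], [-3.29, 1.98], [-2.81, -0.18], [-2.99, 2.99]. Speed limits (rad/s): [2.57, 2.57, 3.01, 3.14, 3.14, 3.14].

## Interface

Orientations are given as a unit quaternion [w, x, y, z].
In Python, from bench import observe, eyes, ticket gives the robot as it stands.
- The arm moves only by the tool arm_command, never from a script. Its argument "moves" is a list of rows, each a list of 3 entries, a list of its own where there are three numbers: the closure, from 0 (fully open) to 1 (shut), then the shift along the world's x, y, z in m, then the turn, a rotation vector about the world's x, y, z in degrees. A call has 1 to 10 rows; each row shifts and turns the commanded pose from where the row before left it; what a row does not reach is not made up. A row lasts 1/12 s, in which the tool goes at most 41.7 mm and 7.16 degrees, less where a joint would pass 70% of its speed; a pose out of reach is approached as far as the arm can. A call is refused whole if a number of a shift passes 0.0417 or a number of a turn 7.16, either way. A call with a gripper value outside its range is refused whole. The fingers move at their own pace and stop on an object; "newtons" is the grip in N (left out, the last holds). Time passes only in rows, so rows that do not move let the fingers close. It gives the time, the measured TCP pose, the force, the opening and the grip force at its end, in the units of the state.
- observe(): the state, without advancing time (a new reading comes with each control period).
- eyes.camera(name): name is "scene" or "side" or "wrist"; returns a dict with "pixels" (420x560x3 uint8, red, green, blue), "fov_y" (degrees; the focal length in pixels is half the picture's height over the tangent of half this angle, whatever the lens; pixels are square), "cx", "cy" (the principal point, pixels), "R" (3x3) and "t" (3): a world point X has camera coordinates R X + t; the wrist camera has in their place "mount" (4x4, takes a point from camera to tool coordinates, whose origin is the TCP and whose axes are the flange's). Camera axes: x right, y down, z forward; pixel columns grow to the right and rows downward; lengths in m; the calibration is good to about 2 mm. A picture is of the moment at which its call begins: read the wrist's pose just before it. There is no depth.
- ticket.close_job(): hands the job in; it is judged then, once.
The state is a dict: "t": time; "qpos": joint angles; "qd": joint speeds; "tau": joint torques, N m; "eef_pos": TCP position; "eef_rot": TCP orientation; "ft_force": force on the tool from outside, world axes, zero at the start; "moment": the same for the moment, N m; "gripper_width": finger opening in m; "grip_force": force on a finger pad.
Only numpy, scipy, OpenCV 4.12 (cv2) and the standard library are available. Lean on these libraries where they do the work, as an engineer would, in place of code of your own. Each camera call takes 0.05 s, during which the arm holds its last target. There are 200 camera calls.

## Task

Zero the amplifier that has the green shutter: push its shutter fully open, reach a fingertip down into the well and press the sunken key fully down for about a second, then let it up and push the shutter fully shut again. Only push and press, gently and without pinching the rib: do not lift or shove the amplifier, and leave the orange-shuttered unit and the other things on the bench where they are.

Things in the scene. Friction and masses are not known exactly. Their poses are not given: they have to be found in the camera images.
- green_unit: The unit to zero: a loose beige probe amplifier, 130 (x) x 150 (y) x 50 mm high, about 1.8 kg, with a green sliding shutter on its flat top and green side stripes. Origin: centre of the underside. Own z up; own y is the way its shutter opens; a small dark display lies on top along its +x edge
- green_well (a point): centre of the mouth of the green unit's square well, 44 x 44 mm and 38 mm deep, in the flat top 50 mm above the unit's origin, at the unit's x -22, y -32 mm. The shut shutter hides it: a plate 56 (x) x 52 (y) mm whose upper face is 54.5 mm above the unit's origin
- green_shutter (a joint): sliding shutter of the green unit, in metres along the unit's own +y: 0 = shut, over the well (plate centred on it), 0.054 = fully open, against its stop. It stays where it is left; about 1.2 N of friction
- green_rib (a point): centre of the top of the rib on the green shutter. The rib is 44 mm long along the unit's x, 8 mm thick along its y and stands 18 mm above the plate; it moves with the shutter and sits 12 mm to the unit's +y side of the plate's centre
- green_key (a joint): sunken key of the green unit, in metres: 0 = up, 0.005 = fully down. A spring returns it; it needs about 1.2 N to start and 4 N to be held fully down
- green_key_top (a point): centre of the top of the green unit's key: a round cap 24 mm in diameter at the centre of the well; when up it lies 20 mm below the unit's flat top (30 mm above the unit's origin). It moves with the key
- orange_unit: The neighbouring unit, to be left alone: a loose beige probe amplifier, 130 (x) x 150 (y) x 50 mm high, about 1.8 kg, with an orange sliding shutter on its flat top and orange side stripes. Origin: centre of the underside. Own z up; own y is the way its shutter opens; a small dark display lies on top along its +x edge
- orange_shutter (a joint): sliding shutter of the orange unit, in metres along the unit's own +y: 0 = shut, over the well (plate centred on it), 0.054 = fully open, against its stop. It stays where it is left; about 1.2 N of friction
- orange_rib (a point): centre of the top of the rib on the orange shutter. The rib is 44 mm long along the unit's x, 8 mm thick along its y and stands 18 mm above the plate; it moves with the shutter and sits 12 mm to the unit's +y side of the plate's centre
- orange_key (a joint): sunken key of the orange unit, in metres: 0 = up, 0.005 = fully down. A spring returns it; it needs about 1.2 N to start and 4 N to be held fully down
- stylus: bystander: loose upright brass stylus holder, 28 mm wide at the foot, 56 mm tall; origin at the centre of the underside
- gauge: bystander: loose upright steel gauge block 30 x 20 x 40 mm tall; origin at the centre of the underside
- case: bystander: loose black instrument case with a steel band, 70 x 110 x 36 mm tall; origin at the centre of the underside
Not all that is in view belongs to the job. What is shaped like the green_unit but purple or red is not meant.

How it is judged:
By the outcome, as a careful person would: the job done as asked, in the order asked, and still so for the second after the job is handed in, with the robot touching nothing.
It also fails if it takes over 51 s, if anything falls off the work surface, if the arm or the gripper's body presses on something with over 40 N, if the wrist force passes 120 N, or if a joint passes its speed limit or range.

## Working session

There is one attempt and no reset: what is moved stays moved. The work goes in short steps, Python scripts to look and compute and a tool call to move; the robot and the scene stay as the last step left them, time stands still between calls to the robot, and variables do not carry over. Pictures are saved under pics/ and viewed, at most 10 in all, crops included, and the job is handed in when it is done.

Besides the shell and the picture viewer there is one more tool, called after "Call:" as name(argument=value, ...), one argument or row to a line, values as JSON. arm_command: Moves the arm, as the interface text tells. Its arguments: {"type":"object","properties":{"moves":{"type":"array","items":{"type":"array"}},"newtons":{"type":"number"}},"required":["moves"]}

```bash
mkdir -p pics
cat > h.py <<'E'
import numpy as np,cv2
from bench import observe,eyes,ticket
from scipy.spatial.transform import Rotation as Ro
def cam(n):
    s=observe(); c=eyes.camera(n)
    f=210/np.tan(np.radians(c["fov_y"])/2); c["f"]=f
    if n=="wrist":
        q=s["eef_rot"]; T=np.eye(4);T[:3,:3]=Ro.from_quat([q[1],q[2],q[3],q[0]]).as_matrix();T[:3,3]=s["eef_pos"]
        M=np.linalg.inv(T@np.array(c["mount"])); c["R"]=M[:3,:3];c["t"]=M[:3,3]
    c["R"]=np.array(c["R"]);c["t"]=np.array(c["t"]);return c
def ray(c,u,v):
    d=c["R"].T@np.array([(u-c["cx"])/c["f"],(v-c["cy"])/c["f"],1]); return -c["R"].T@c["t"],d
def onz(c,u,v,z):
    o,d=ray(c,u,v); return o+d*(z-o[2])/d[2]
def proj(c,X):
    p=c["R"]@np.array(X)+c["t"]; return p[:2]/p[2]*c["f"]+[c["cx"],c["cy"]]
def tri(a,b):
    (o,d),(p,e)=ray(*a),ray(*b)
    s=np.linalg.lstsq(np.c_[d,-e],p-o,rcond=None)[0]; A=o+d*s[0];B=p+e*s[1]; return (A+B)/2,np.linalg.norm(A-B)
def save(c,n): cv2.imwrite("pics/"+n,c["pixels"][:,:,::-1])
E
python3 - <<'E'
from h import *
a=cam("scene");b=cam("side")
cv2.imwrite("pics/a.png",a["pixels"][:,:,::-1]);cv2.imwrite("pics/b.png",b["pixels"][:,:,::-1])
for c in(a,b):print(c["fov_y"],c["cx"],c["cy"],-c["R"].T@c["t"],c["R"][2])
for k in("scene","side"): 
  c=a if k=="scene" else b; print({x:v for x,v in c.items() if x not in("pixels","R","t")})
  h=cv2.cvtColor(c["pixels"],cv2.COLOR_RGB2HSV)
  m=cv2.inRange(h,(40,80,40),(85,255,255));n,l,s,ce=cv2.connectedComponentsWithStats(m)
  for i in range(1,n):
    if s[i,4]>40:print(s[i],ce[i])
print(observe())
E
```

```text
51.61771400260879 285.4121350009069 212.320027749531 [ 0.95717615 -0.53522104  0.8428874 ] [-0.37760261  0.61168415 -0.69516816]
42.62672733566056 279.74437578541995 213.25034677790174 [0.30286349 1.22004855 0.85598734] [ 0.1883735  -0.79614947 -0.57503169]
{'fov_y': 51.61771400260879, 'cx': 285.4121350009069, 'cy': 212.320027749531, 'f': np.float64(434.2345458681809)}
[271 117  17  14  88] [279.54545455 122.69318182]
[291 119  20  11 106] [301.23584906 124.05660377]
[262 137  35  12  53] [280.16981132 142.77358491]
[213 159  18  14 108] [221.51851852 165.22222222]
[230 163  25  15 176] [242.59090909 169.97727273]
[196 182  34  19  82] [212.2804878  190.90243902]
[257 206  27  17 259] [269.65637066 214.03861004]
[286 209  18  18 156] [294.91666667 217.83333333]
[247 223  45  20 129] [269.06976744 232.3875969 ]
[332 227  28  20 290] [345.28965517 237.07931034]
[365 232  18  20 185] [373.14594595 241.48108108]
[322 245  48  23  96] [345.98958333 256.10416667]
[105 263  27  21 360] [119.01944444 273.01388889]
[ 81 271  15  25 234] [ 87.8034188  283.45299145]
[216 309  25  27 288] [228.3
[... 1056 characters left out ...]
17 388.04390244]
{'t': 0.1, 'qpos': array([-7.66268615e-01,  4.07522008e-02,  8.38960729e-02, -4.09041896e-04,
       -1.61550453e+00, -3.33686141e-01]), 'qd': array([-0.00028013, -0.00301741,  0.00208372,  0.00104688, -0.0005241 ,
       -0.00211361]), 'tau': array([-6.16767458e-03, -3.69345617e+01,  3.48282230e+01,  6.95163175e+00,
       -4.51138083e-03, -2.89161778e-05]), 'eef_pos': array([ 0.27210109, -0.53441428,  0.23037028]), 'eef_rot': array([-2.49373538e-04, -2.33260842e-01,  9.72413866e-01,  7.68986833e-04]), 'ft_force': array([-0.2749337 , -0.46602935, -0.50046077]), 'moment': array([ 0.01167132, -0.00290185, -0.02858874]), 'grip_force': 0.0, 'gripper_width': 0.08551530349974862}
```

View pics/a.png

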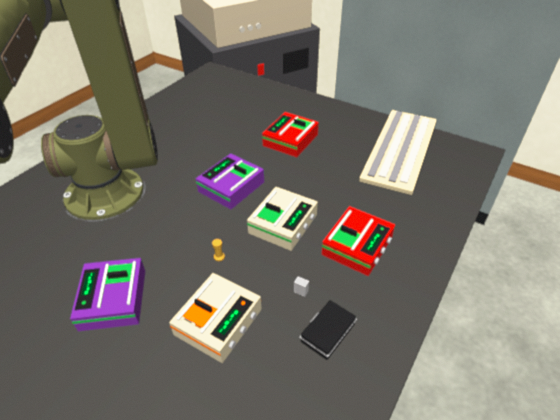

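View pics/b.png

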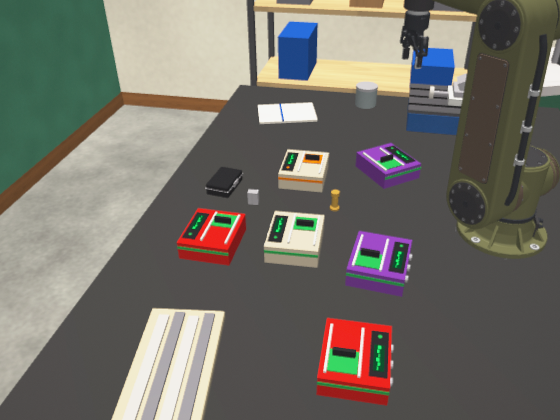

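The green-shuttered beige unit is at about (283,217) in the scene view and (295,237) in the side view. Its display faces away from the robot, so its own x is roughly world +x. The shutter is shut. The orange unit is at (215,315), the stylus at (218,250) and the gauge at (301,286).

Run:
```python
from h import *
P={}
out=[]
for n,(u0,v0,w,h),g,d in(("scene",(235,175,95,80),(269.7,214),(294.9,217.8)),("side",(255,200,80,70),(305.2,223.7),(278.6,224.8))):
    c=cam(n);p=c["pixels"][v0:v0+h,u0:u0+w]
    print(n,"plate",onz(c,*g,.0545).round(4),"disp",onz(c,*d,.05).round(4))
    P[n]=(c,g,d)
    hs=cv2.cvtColor(p,cv2.COLOR_RGB2HSV)
    m=((p.max(2)>110)).astype(np.uint8)
    m=cv2.morphologyEx(m,cv2.MORPH_CLOSE,np.ones((9,9)));
    cs=max(cv2.findContours(m,0,2)[0],key=cv2.contourArea);hu=cv2.approxPolyDP(cv2.convexHull(cs),2.5,True)[:,0]
    for q in hu: 
        q=q+[u0,v0];print(q,onz(c,*q,.05).round(4),onz(c,*q,0).round(4))
    out.append(cv2.resize(p,(400,360),interpolation=cv2.INTER_CUBIC))
print(tri((P["scene"][0],*P["scene"][2]),(P["side"][0],*P["side"][2])))
cv2.imwrite("pics/c.png",np.hstack(out)[:,:,::-1])
```

```text
scene plate [0.4975 0.1317 0.0545] disp [0.5582 0.158  0.05  ]
[275 186] [0.4459 0.2374 0.05  ] [0.4137 0.2861 0.    ]
[317 201] [0.5759 0.2447 0.05  ] [ 0.5519  0.2938 -0.    ]
[316 215] [0.5997 0.1958 0.05  ] [0.5772 0.2419 0.    ]
[291 254] [0.6131 0.0476 0.05  ] [0.5914 0.0843 0.    ]
[247 230] [0.4778 0.057  0.05  ] [0.4476 0.0944 0.    ]
[246 219] [0.4529 0.0878 0.05  ] [ 0.421  0.127 -0.   ]
[269 189] [0.4386 0.2178 0.05  ] [ 0.4059  0.2653 -0.    ]
side plate [0.4926 0.1422 0.0545] disp [0.5586 0.1542 0.05  ]
[275 210] [0.5824 0.0921 0.05  ] [0.5997 0.0222 0.    ]
[324 214] [0.4537 0.0845 0.05  ] [0.463 0.014 0.   ]
[317 269] [0.4358 0.3016 0.05  ] [0.444  0.2446 0.    ]
[293 269] [0.489  0.3126 0.05  ] [0.5005 0.2563 0.    ]
[264 261] [0.5603 0.2988 0.05  ] [ 0.5763  0.2417 -0.    ]
[263 246] [0.5762 0.2454 0.05  ] [0.5931 0.1849 0.    ]
(array([0.55847129, 0.15653176, 0.05155134]), np.float64(0.000937563665357713))
```

View pics/c.png

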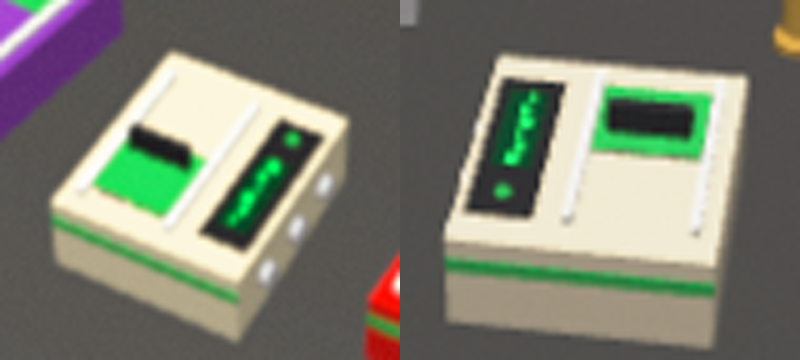

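Top corners seen from both views give a unit centre of about (0.514, 0.165) and a yaw of about 3°. The rib is near (0.493, 0.144). I'll move over it with the fingers shut and check with the wrist camera.

Call:
arm_command(
  moves=[
    [1, [0.011, 0.031, 0], [0, 0, -1.2]],
    [1, [0.011, 0.031, 0], [0, 0, -1.2]],
    [1, [0.011, 0.031, 0], [0, 0, -1.2]],
    [1, [0.011, 0.031, 0], [0, 0, -1.2]],
    [1, [0.011, 0.031, 0], [0, 0, -1.2]],
    [1, [0.011, 0.031, 0], [0, 0, -1.2]],
    [1, [0.011, 0.031, 0], [0, 0, -1.2]],
    [1, [0.011, 0.031, 0], [0, 0, -1.2]],
    [1, [0.011, 0.031, 0], [0, 0, -1.2]],
    [1, [0.011, 0.031, 0], [0, 0, -1.2]],
  ],
  newtons=20,
)

```text
t: 1.03
eef_pos: [0.3823, -0.2232, 0.2313]
eef_rot: [0.0, -0.13, 0.992, 0.0]
ft_force: [0.9, 0.3, -0.3]
gripper_width: 0.0001
grip_force: 0.0
```

Call:
arm_command(
  moves=[
    [1, [0.011, 0.031, 0], [0, 0, -1.2]],
    [1, [0.011, 0.031, 0], [0, 0, -1.2]],
    [1, [0.011, 0.031, 0], [0, 0, -1.2]],
    [1, [0.011, 0.031, 0], [0, 0, -1.2]],
    [1, [0.011, 0.031, 0], [0, 0, -1.2]],
    [1, [0.011, 0.031, 0], [0, 0, -1.2]],
    [1, [0.011, 0.031, 0], [0, 0, -1.2]],
    [1, [0.011, 0.031, 0], [0, 0, -1.2]],
    [1, [0.011, 0.031, 0], [0, 0, -1.2]],
    [1, [0, 0, 0], [0, 0, 0]],
  ],
)

```text
t: 1.87
eef_pos: [0.4818, 0.0583, 0.2298]
eef_rot: [-0.001, -0.038, 0.999, 0.0]
ft_force: [-0.6, -0.7, -0.5]
gripper_width: 0.0002
grip_force: 0.0
```

Run:
```python
from h import *
c=cam("wrist");save(c,"w1.png");s=observe();print(s["t"],s["eef_pos"],s["eef_rot"],s["ft_force"],s["gripper_width"]);print(np.array(c["mount"]).round(3),c["f"])
print("rib guess",proj(c,[.493,.144,.0725]))
```

```text
1.9167 [0.4812751  0.05647981 0.23022297] [-1.00946881e-03 -3.79972491e-02  9.99277321e-01 -1.62559680e-04] [ 0.18337638 -0.43255118  1.11901588] 9.269654206217955e-05
[[-0.    -0.959 -0.284  0.072]
 [ 1.    -0.     0.    -0.001]
 [-0.    -0.284  0.959 -0.144]
 [ 0.     0.     0.     1.   ]] 299.756112412418
rib guess [360.33878424 210.26277037]
```

View pics/w1.png

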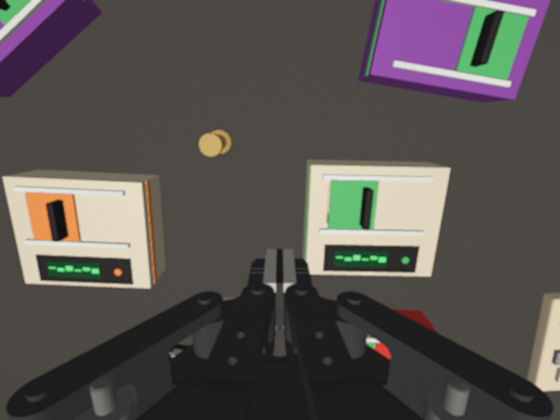

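The wrist view shows the green unit's top at (305-447, 163-277), with the rib at (367,208), close to the predicted (360,210). The rail and stylus are clear. I'll take a second wrist view nearer and measure with both.

```bash
cat >> h.py <<'E'
def meas(c,u0,u1,v0,v1):
    p=c["pixels"];h=cv2.cvtColor(p,cv2.COLOR_RGB2HSV);m=np.zeros(p.shape[:2],np.uint8);m[v0:v1,u0:u1]=1
    def big(k):
        return max(cv2.findContours((k&m).astype(np.uint8),0,2)[0],key=cv2.contourArea)
    g=cv2.inRange(h,(40,120,90),(85,255,255))//255
    G=big(g); hull=cv2.convexHull(G); box=cv2.boundingRect(hull); r={}
    t=(p.max(2)<50).astype(np.uint8)
    x,y,w,hh=box; tm=np.zeros_like(m);tm[y-5:y+hh+5,x:x+w+12]=1
    K=max(cv2.findContours(t&tm&m,0,2)[0],key=cv2.contourArea)
    r["plate"]=cv2.minAreaRect(G);r["rib"]=cv2.minAreaRect(K);r["ribbox"]=cv2.boundingRect(K);r["pbox"]=box
    b=cv2.morphologyEx(((p.min(2)>130)|(g>0)).astype(np.uint8)&m,cv2.MORPH_CLOSE,np.ones((25,25)))
    r["top"]=cv2.minAreaRect(max(cv2.findContours(b,0,2)[0],key=cv2.contourArea))
    return r
E
python3 - <<'E'
from h import *
c=cam("wrist");r=meas(c,300,455,155,285)
for k,v in r.items():print(k,v)
q=cv2.boxPoints(r["top"])
for x in q:print(x,onz(c,*x,.05).round(4))
print(onz(c,*r["top"][0],.05),onz(c,*r["rib"][0],.0725))
np.savez("w1",R=c["R"],t=c["t"],cx=c["cx"],cy=c["cy"],f=c["f"],top=q)
E
```

```text
plate ((354.33465576171875, 205.2917022705078), (46.10249328613281, 46.04002380371094), 1.7899105548858643)
rib ((367.4554443359375, 208.44554138183594), (8.15930461883545, 39.204463958740234), 5.710593223571777)
ribbox (362, 189, 12, 40)
pbox (331, 182, 48, 47)
top ((378.8665466308594, 220.9034423828125), (142.19830322265625, 109.7886734008789), 1.1934894323349)
[306.63947 274.30496] [0.5833 0.0968 0.05  ]
[308.9262 164.5401] [0.4519 0.0859 0.05  ]
[451.09363 167.50192] [0.4434 0.2396 0.05  ]
[448.8069  277.26678] [0.5743 0.2683 0.05  ]
[0.50966579 0.171972   0.05      ] [0.49002284 0.14929426 0.0725    ]
```

Call:
arm_command(
  moves=[
    [1, [0.006, 0.025, 0], [0, 0, -1]],
    [1, [0.006, 0.025, 0], [0, 0, 0]],
    [1, [0, 0, 0], [0, 0, 0]],
    [1, [0, 0, 0], [0, 0, 0]],
  ],
)

```text
t: 2.3
eef_pos: [0.4931, 0.1041, 0.2311]
eef_rot: [-0.0, -0.028, 1.0, -0.0]
ft_force: [0.0, -0.4, -0.6]
gripper_width: 0.0
grip_force: 0.0
```

Run:
```python
from h import *
c=cam("wrist");save(c,"w2.png");s=observe();print(s["t"],s["eef_pos"],s["eef_rot"])
print([proj(c,[.514+x,.165+y,.05]).round() for x in(-.065,.065) for y in(-.075,.075)],proj(c,[.493,.144,.0725]))
```

```text
2.35 [0.49304317 0.10359324 0.23135444] [-3.55554481e-05 -2.76447743e-02  9.99617804e-01 -1.05422737e-04]
[array([269., 147.]), array([408., 155.]), array([264., 259.]), array([389., 265.])] [318.13245255 195.37250403]
```

View pics/w2.png

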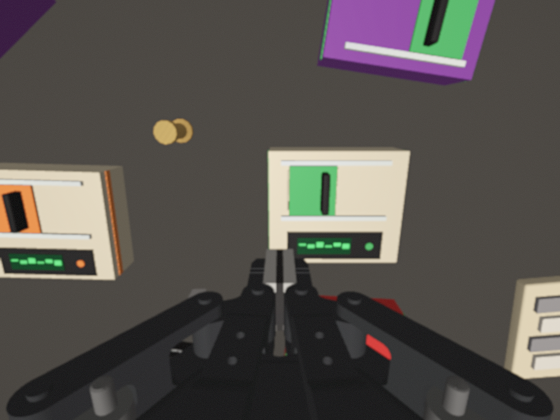

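In this view the green unit's top corners are about (269,150), (408,151), (401,263) and (270,262), with the rib top at (325,193).

Run:
```python
from h import *
c=cam("wrist");r=meas(c,262,415,140,270)
for k in("rib","plate"):print(k,r[k])
for q in((269,150),(408,151),(401,263),(270,262)):print(q,onz(c,*q,.05).round(4))
a=dict(np.load("w1.npz"))
print("rib",tri((a,367.5,208.4),(c,*r["rib"][0])),onz(c,*r["rib"][0],.0715))
print("plate(green)",tri((a,354.3,205.3),(c,*r["plate"][0])),onz(c,*r["plate"][0],.0545))
pl=cv2.boxPoints(r["plate"])
for q in pl:print(q,onz(c,*q,.0545).round(4))
for q in cv2.boxPoints(r["rib"]):print(q,onz(c,*q,.0725).round(4))
print("rail corner tri",tri((a,308,164),(c,269,150)),tri((a,442,166),(c,408,151)))
print(proj(c,observe()["eef_pos"]))
```

```text
rib ((324.9750671386719, 192.49876403808594), (5.792763710021973, 37.153587341308594), 2.8624050617218018)
plate ((312.5856018066406, 189.98988342285156), (44.523338317871094, 47.059173583984375), 1.3971812725067139)
(269, 150) [0.4517 0.0899 0.05  ]
(408, 151) [0.4446 0.2383 0.05  ]
(401, 263) [0.5758 0.2533 0.05  ]
(270, 262) [0.5831 0.097  0.05  ]
rib (array([0.49121592, 0.15122733, 0.06685657]), np.float64(0.0005079705960036411)) [0.48991204 0.1504947  0.0715    ]
plate(green) (array([0.49103329, 0.13899348, 0.05860148]), np.float64(0.00046470348428875413)) [0.49170444 0.13956041 0.0545    ]
[289.75684 212.96968] [0.5193 0.1163 0.0545]
[290.9043  165.92448] [0.4667 0.1141 0.0545]
[335.41437 167.01009] [0.4653 0.1618 0.0545]
[334.2669  214.05528] [0.5179 0.1662 0.0545]
[321.15463 210.90775] [0.5097 0.1483 0.0725]
[323.00998 173.8005 ] [0.4704 0.1464 0.0725]
[328.7955  174.08978] [0.4703 0.1523 0.0725]
[326.94016 211.19702] [0.5097 0.1544 0.0725]
rail corner tri (array([0.45555952, 0.08871652, 0.01408901]), np.float64(0.00097620901351826)) (array([ 0.44974791,  0.26878968, -0.02135639]), np.float64(0.00011217285059086552))
[279.63330691 263.15651152]
```

The rib is at (0.490, 0.150) with its top near 0.07, and the well centre is near (0.491, 0.139). These agree with the sizes given. I'll descend just to the -y side of the rib.

Call:
arm_command(
  moves=[
    [1, [-0.001, 0.008, -0.03], [0, 0, 0]],
    [1, [-0.001, 0.008, -0.03], [0, 0, 0]],
    [1, [0, 0, -0.03], [0, 0, 0]],
    [1, [0, 0, -0.03], [0, 0, 0]],
    [1, [0, 0, -0.02], [0, 0, 0]],
    [1, [0, 0, -0.01], [0, 0, 0]],
    [1, [0, 0, -0.009], [0, 0, 0]],
    [1, [0, 0, -0.009], [0, 0, 0]],
    [1, [0, 0, 0], [0, 0, 0]],
    [1, [0, 0, 0], [0, 0, 0]],
  ],
)

```text
t: 3.23
eef_pos: [0.4916, 0.1202, 0.064]
eef_rot: [0.0, -0.028, 1.0, 0.0]
ft_force: [0.3, 0.2, 0.6]
gripper_width: -0.0001
grip_force: 0.0
```

Run:
```python
from h import *
c=cam("wrist");a=cam("side");b=cam("scene");s=observe();print(s["t"],s["eef_pos"],s["ft_force"])
w=cv2.resize(c["pixels"][120:420,80:480],(400,300))
x=cv2.resize(a["pixels"][180:280,230:362],(400,300),interpolation=2);y=cv2.resize(b["pixels"][160:260,220:352],(400,300),interpolation=2)
cv2.imwrite("pics/d.png",np.vstack([np.hstack([w,x]),np.hstack([y,y*0])])[:,:,::-1])
```

```text
3.3833 [0.49181454 0.1205723  0.06451116] [-0.75289786 -0.68642086  0.61237566]
```

View pics/d.png

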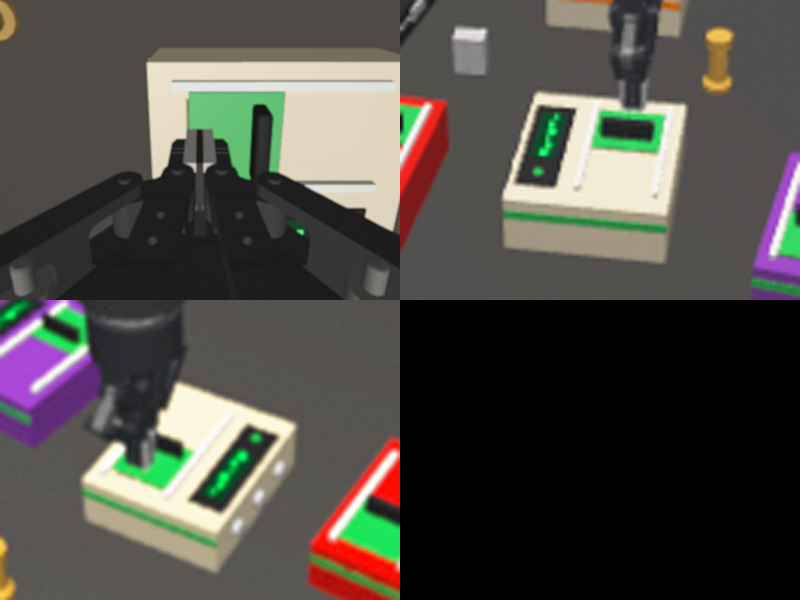

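The shut fingertips sit just over the plate, with the rib ahead on the +y side and no contact. Now I'll push towards +y.

Call:
arm_command(
  moves=[
    [1, [0, 0.003, -0.002], [0, 0, 0]],
    [1, [0, 0.003, 0], [0, 0, 0]],
    [1, [0, 0.003, 0], [0, 0, 0]],
    [1, [0, 0.003, 0], [0, 0, 0]],
    [1, [0, 0.003, 0], [0, 0, 0]],
    [1, [0, 0.003, 0], [0, 0, 0]],
    [1, [0, 0, 0], [0, 0, 0]],
  ],
)

```text
t: 3.97
eef_pos: [0.4911, 0.1387, 0.0612]
eef_rot: [-0.0, -0.028, 1.0, -0.0]
ft_force: [0.1, 0.0, 0.2]
gripper_width: -0.0003
grip_force: 0.1
```

Call:
arm_command(
  moves=[
    [1, [0, 0.004, 0], [0, 0, 0]],
    [1, [0, 0.004, 0], [0, 0, 0]],
    [1, [-0.001, 0.004, 0], [0, 0, 0]],
    [1, [0, 0.004, 0], [0, 0, 0]],
    [1, [0, 0.004, 0], [0, 0, 0]],
    [1, [-0.001, 0.004, 0], [0, 0, 0]],
    [1, [0, 0.004, 0], [0, 0, 0]],
    [1, [0, 0, 0], [0, 0, 0]],
  ],
)

```text
t: 4.63
eef_pos: [0.4891, 0.1671, 0.0612]
eef_rot: [0.0, -0.028, 1.0, 0.0]
ft_force: [-0.0, -0.6, -0.5]
gripper_width: 0.0002
grip_force: 0.0
```

Run:
```python
from h import *
c=cam("wrist");a=cam("side");s=observe();print(s["t"],s["eef_pos"],s["ft_force"])
w=cv2.resize(c["pixels"][120:420,80:480],(400,300))
x=cv2.resize(a["pixels"][180:280,230:362],(400,300),interpolation=2)
cv2.imwrite("pics/e.png",np.hstack([w,x])[:,:,::-1])
```

```text
4.7333 [0.48912309 0.16673776 0.06121488] [-0.13466348  0.44566388 -0.18199536]
```

View pics/e.png

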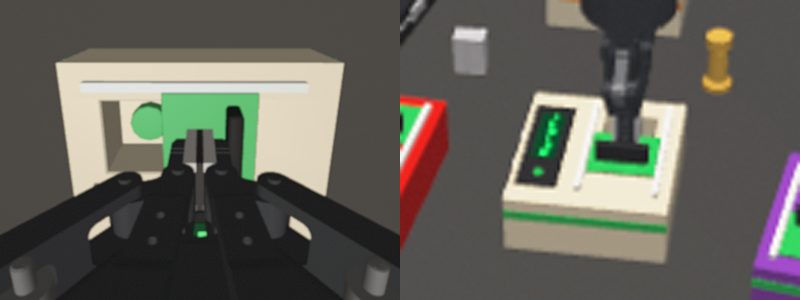

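The shutter slides with the finger: the green key is coming into view and the unit has not moved. Continuing towards the stop.

Call:
arm_command(
  moves=[
    [1, [0, 0.004, 0], [0, 0, 0]],
    [1, [-0.001, 0.004, 0], [0, 0, 0]],
    [1, [0, 0.003, 0], [0, 0, 0]],
    [1, [0, 0.003, 0], [0, 0, 0]],
    [1, [0, 0, 0], [0, 0, 0]],
  ],
)

```text
t: 5.15
eef_pos: [0.4881, 0.1809, 0.0612]
eef_rot: [-0.0, -0.028, 1.0, 0.0]
ft_force: [-0.8, -0.2, -0.4]
gripper_width: -0.0002
grip_force: 0.1
```

Call:
arm_command(
  moves=[
    [1, [0, 0.002, 0], [0, 0, 0]],
    [1, [0, 0.002, 0], [0, 0, 0]],
    [1, [0, 0, 0], [0, 0, 0]],
  ],
)

```text
t: 5.4
eef_pos: [0.488, 0.184, 0.0612]
eef_rot: [-0.0, -0.028, 1.0, -0.001]
ft_force: [-1.2, -2.2, 0.3]
gripper_width: -0.0003
grip_force: 1.3
```

Call:
arm_command(
  moves=[
    [1, [0, 0.001, 0], [0, 0, 0]],
    [1, [0, 0.001, 0], [0, 0, 0]],
    [1, [0, 0, 0], [0, 0, 0]],
  ],
)

```text
t: 5.65
eef_pos: [0.4879, 0.1844, 0.0611]
eef_rot: [-0.001, -0.027, 1.0, -0.002]
ft_force: [-0.7, -8.2, 2.2]
gripper_width: 0.0001
grip_force: 4.2
```

Run:
```python
from h import *
c=cam("wrist");save(c,"f.png");s=observe();print(s["t"],s["eef_pos"],s["ft_force"])
def run(z,v,k):
  p=c["pixels"][v].astype(int); g=(p[:,1]-p[:,0]>40); i=np.where(g)[0]; print(v,i.min(),i.max(),onz(c,i.min(),v,z).round(4),onz(c,i.max(),v,z).round(4),len(i))
for v in(215,220,225):run(.0545,v,0)
h=cv2.cvtColor(c["pixels"],cv2.COLOR_RGB2HSV);m=cv2.inRange(h,(40,80,60),(85,255,255))
n,l,st,ce=cv2.connectedComponentsWithStats(m)
for i in range(1,n):
  if st[i,4]>60:print(st[i],ce[i],onz(c,*ce[i],.03).round(4))
```

```text
5.7 [0.48789018 0.18438851 0.06112707] [-0.65802446 -8.35028055  2.76549833]
215 240 337 [0.4647 0.1619 0.0545] [0.4618 0.2129 0.0545] 98
220 241 336 [0.4674 0.1625 0.0545] [0.4646 0.2126 0.0545] 96
225 197 336 [0.4715 0.1392 0.0545] [0.4674 0.2129 0.0545] 111
[ 240  214   98   87 4370] [288.92265446 241.55675057] [0.4883 0.1899 0.03  ]
[ 184  223   38   37 1056] [202.76609848 241.34375   ] [0.4912 0.1358 0.03  ]
[272 344  11  14 121] [277.6446281  350.62809917] [0.5715 0.1872 0.03  ]
```

The force rose to 8 N at the stop. The plate edge is at y = 0.162, about 26 mm past the key at y = 0.136, so the shutter is fully open. Back off, rise and look again.

Call:
arm_command(
  moves=[
    [1, [0, -0.003, 0], [0, 0, 0]],
    [1, [0, -0.005, 0], [0, 0, 0]],
    [1, [0, -0.01, 0.02], [0, 0, 0]],
    [1, [0, -0.01, 0.03], [0, 0, 0]],
    [1, [0, -0.01, 0.03], [0, 0, 0]],
    [1, [0.003, -0.01, 0.02], [0, 0, 0]],
    [1, [0, 0, 0], [0, 0, 0]],
    [1, [0, 0, 0], [0, 0, 0]],
    [1, [0, 0, 0], [0, 0, 0]],
  ],
)

```text
t: 6.45
eef_pos: [0.4909, 0.1385, 0.1605]
eef_rot: [-0.0, -0.028, 1.0, 0.0]
ft_force: [0.2, -0.3, -1.1]
gripper_width: 0.0
grip_force: 0.0
```

Run:
```python
from h import *
c=cam("wrist");save(c,"g.png");s=observe();print(s["t"],s["eef_pos"],s["eef_rot"],s["ft_force"])
h=cv2.cvtColor(c["pixels"],cv2.COLOR_RGB2HSV);m=cv2.inRange(h,(40,80,60),(85,255,255))
n,l,st,ce=cv2.connectedComponentsWithStats(m)
for i in range(1,n):
  if st[i,4]>100:print(st[i],ce[i],onz(c,*ce[i],.03).round(4),onz(c,st[i][0],ce[i][1],.0545).round(4),onz(c,st[i][0]+st[i][2],ce[i][1],.0545).round(4))
```

```text
6.5 [0.49066568 0.13850246 0.15998109] [-7.95912128e-04 -2.77957489e-02  9.99613306e-01  4.50530091e-05] [-0.5927581   0.27124294 -0.46494087]
[ 402    0   79   41 2201] [443.22126306  18.44934121] [0.3331 0.2613 0.03  ] [0.3424 0.2198 0.0545] [0.3392 0.2775 0.0545]
[ 308  179   62   61 2998] [334.36424283 207.93562375] [0.4955 0.191  0.03  ] [0.49   0.1631 0.0545] [0.487  0.2168 0.0545]
[265 190  23  23 417] [275.7529976  201.10311751] [0.4919 0.135  0.03  ] [0.4859 0.1256 0.0545] [0.4848 0.1454 0.0545]
[308 267  24  19 399] [320.10776942 275.62155388] [0.5679 0.1842 0.03  ] [0.5552 0.1685 0.0545] [0.554  0.1908 0.0545]
```

View pics/g.png

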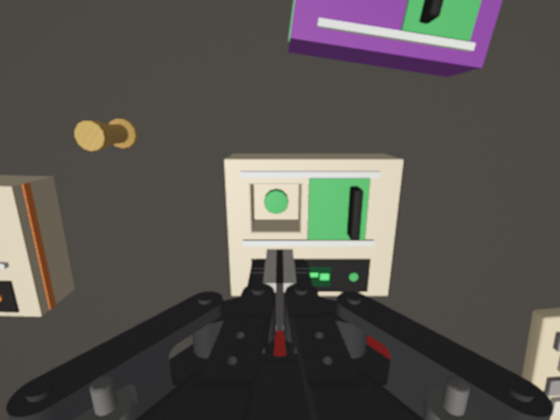

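The well is open at (250-301, 184-234) with the key at (276,202), which is (0.492, 0.136). The shutter is against its stop. Descending into the well.

Call:
arm_command(
  moves=[
    [1, [0.001, -0.002, -0.02], [0, 0, 0]],
    [1, [0, 0, -0.03], [0, 0, 0]],
    [1, [0, 0, -0.03], [0, 0, 0]],
    [1, [0, 0, -0.02], [0, 0, 0]],
    [1, [0, 0, -0.015], [0, 0, 0]],
    [1, [0, 0, -0.01], [0, 0, 0]],
    [1, [0, 0, 0], [0, 0, 0]],
    [1, [0, 0, 0], [0, 0, 0]],
  ],
)

```text
t: 7.17
eef_pos: [0.492, 0.1362, 0.0359]
eef_rot: [-0.0, -0.028, 1.0, -0.0]
ft_force: [0.0, 0.2, 0.8]
gripper_width: -0.0001
grip_force: 0.0
```

Call:
arm_command(
  moves=[
    [1, [0, 0, -0.002], [0, 0, 0]],
    [1, [0, 0, -0.002], [0, 0, 0]],
    [1, [0, 0, -0.002], [0, 0, 0]],
    [1, [0, 0, -0.001], [0, 0, 0]],
    [1, [0, 0, 0], [0, 0, 0]],
    [1, [0, 0, 0], [0, 0, 0]],
  ],
)

```text
t: 7.67
eef_pos: [0.4924, 0.1365, 0.0297]
eef_rot: [0.0, -0.028, 1.0, 0.0]
ft_force: [0.6, 0.8, 0.4]
gripper_width: -0.0001
grip_force: 0.6
```

Call:
arm_command(
  moves=[
    [1, [0, 0, -0.001], [0, 0, 0]],
    [1, [0, 0, -0.001], [0, 0, 0]],
    [1, [0, 0, -0.001], [0, 0, 0]],
    [1, [0, 0, -0.001], [0, 0, 0]],
    [1, [0, 0, 0], [0, 0, 0]],
  ],
)

```text
t: 8.08
eef_pos: [0.4925, 0.1365, 0.0255]
eef_rot: [0.0, -0.028, 1.0, 0.0]
ft_force: [0.3, 1.2, 4.1]
gripper_width: -0.0001
grip_force: 1.8
```

Call:
arm_command(
  moves=[
    [1, [0, 0, -0.001], [0, 0, 0]],
    [1, [0, 0, -0.001], [0, 0, 0]],
    [1, [0, 0, 0], [0, 0, 0]],
  ],
)

```text
t: 8.33
eef_pos: [0.4925, 0.1365, 0.025]
eef_rot: [0.0, -0.028, 1.0, 0.0]
ft_force: [-4.8, 0.4, 11.7]
gripper_width: 0.0003
grip_force: 5.9
```

The key has bottomed: the force jumped to about 12 N at z = 0.025. Holding about a second, then letting it up.

Call:
arm_command(
  moves=[
    [1, [0, 0, 0], [0, 0, 0]],
    [1, [0, 0, 0], [0, 0, 0]],
    [1, [0, 0, 0], [0, 0, 0]],
    [1, [0, 0, 0], [0, 0, 0]],
    [1, [0, 0, 0], [0, 0, 0]],
    [1, [0, 0, 0], [0, 0, 0]],
    [1, [0, 0, 0], [0, 0, 0]],
    [1, [0, 0, 0], [0, 0, 0]],
    [1, [0, 0, 0], [0, 0, 0]],
    [1, [0, 0, 0], [0, 0, 0]],
  ],
)

```text
t: 9.17
eef_pos: [0.4925, 0.1365, 0.0249]
eef_rot: [0.0, -0.028, 1.0, 0.0]
ft_force: [-6.5, 0.4, 12.0]
gripper_width: 0.0001
grip_force: 6.0
```

Call:
arm_command(
  moves=[
    [1, [0, 0, 0], [0, 0, 0]],
    [1, [0, 0, 0.003], [0, 0, 0]],
    [1, [0, 0, 0.005], [0, 0, 0]],
    [1, [0, 0, 0.01], [0, 0, 0]],
    [1, [0, 0, 0.03], [0, 0, 0]],
    [1, [0, 0, 0.03], [0, 0, 0]],
    [1, [0, 0, 0.03], [0, 0, 0]],
    [1, [0, 0, 0.015], [0, 0, 0]],
    [1, [0, 0, 0], [0, 0, 0]],
  ],
)

```text
t: 9.92
eef_pos: [0.4937, 0.1366, 0.151]
eef_rot: [0.003, -0.028, 1.0, 0.001]
ft_force: [0.0, -0.4, 0.9]
gripper_width: 0.0002
grip_force: 0.0
```

Call:
arm_command(
  moves=[
    [1, [-0.001, 0.03, 0], [0, 0, 0]],
    [1, [-0.002, 0.03, 0], [0, 0, 0]],
    [1, [-0.002, 0.03, 0], [0, 0, 0]],
    [1, [0, 0.006, -0.01], [0, 0, 0]],
    [1, [0, 0, 0], [0, 0, 0]],
    [1, [0, 0, -0.03], [0, 0, 0]],
    [1, [0, 0, -0.025], [0, 0, 0]],
    [1, [0, 0, -0.015], [0, 0, 0]],
    [1, [0, 0, 0], [0, 0, 0]],
    [1, [0, 0, 0], [0, 0, 0]],
  ],
)

```text
t: 10.75
eef_pos: [0.4869, 0.2309, 0.0658]
eef_rot: [-0.001, -0.027, 1.0, -0.001]
ft_force: [0.4, -0.9, 0.8]
gripper_width: 0.0002
grip_force: 0.0
```

Run:
```python
from h import *
c=cam("wrist");a=cam("side");s=observe();print(s["t"],s["eef_pos"],s["ft_force"])
w=cv2.resize(c["pixels"][120:420,80:480],(400,300))
x=cv2.resize(a["pixels"][180:280,230:362],(400,300),interpolation=2)
cv2.imwrite("pics/i.png",np.hstack([w,x])[:,:,::-1])
```

```text
10.85 [0.48793891 0.23207587 0.06789967] [ 0.05192078 -0.06926263 -0.49556546]
```

View pics/i.png

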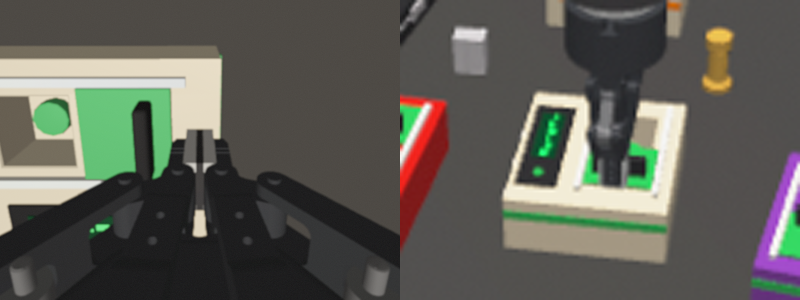

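The key is up and the fingertips stand clear on the +y side of the rib. Now I'll push the shutter shut.

Call:
arm_command(
  moves=[
    [1, [0, 0, -0.006], [0, 0, 0]],
    [1, [0, -0.003, 0], [0, 0, 0]],
    [1, [0, -0.004, 0], [0, 0, 0]],
    [1, [0, -0.004, 0], [0, 0, 0]],
    [1, [0, -0.004, 0], [0, 0, 0]],
    [1, [0, -0.004, 0], [0, 0, 0]],
    [1, [0, -0.004, 0], [0, 0, 0]],
    [1, [0.001, -0.004, 0], [0, 0, 0]],
    [1, [0, -0.004, 0], [0, 0, 0]],
    [1, [0, 0, 0], [0, 0, 0]],
  ],
)

```text
t: 11.68
eef_pos: [0.4882, 0.2006, 0.0604]
eef_rot: [-0.0, -0.027, 1.0, -0.0]
ft_force: [0.3, -0.3, 0.2]
gripper_width: -0.0001
grip_force: 0.0
```

Call:
arm_command(
  moves=[
    [1, [0, -0.004, 0], [0, 0, 0]],
    [1, [0.001, -0.004, 0], [0, 0, 0]],
    [1, [0, -0.004, 0], [0, 0, 0]],
    [1, [0, -0.004, 0], [0, 0, 0]],
    [1, [0.001, -0.004, 0], [0, 0, 0]],
    [1, [0, -0.004, 0], [0, 0, 0]],
    [1, [0, -0.004, 0], [0, 0, 0]],
    [1, [0, 0, 0], [0, 0, 0]],
  ],
)

```text
t: 12.35
eef_pos: [0.4902, 0.1725, 0.0602]
eef_rot: [-0.0, -0.027, 1.0, -0.0]
ft_force: [0.7, -0.8, -0.7]
gripper_width: 0.0
grip_force: 0.0
```

Call:
arm_command(
  moves=[
    [1, [0, -0.002, 0], [0, 0, 0]],
    [1, [0, 0, 0], [0, 0, 0]],
  ],
)

```text
t: 12.52
eef_pos: [0.4901, 0.171, 0.0603]
eef_rot: [-0.0, -0.028, 1.0, -0.0]
ft_force: [0.5, 0.4, -0.4]
gripper_width: 0.0004
grip_force: 0.0
```

Call:
arm_command(
  moves=[
    [1, [0, -0.002, 0], [0, 0, 0]],
    [1, [0, -0.001, 0], [0, 0, 0]],
    [1, [0, 0, 0], [0, 0, 0]],
  ],
)

```text
t: 12.77
eef_pos: [0.4902, 0.1683, 0.0603]
eef_rot: [0.0, -0.028, 1.0, 0.0]
ft_force: [0.2, 0.1, -1.1]
gripper_width: -0.0002
grip_force: 0.3
```

Call:
arm_command(
  moves=[
    [1, [0, -0.001, 0], [0, 0, 0]],
    [1, [0, -0.001, 0], [0, 0, 0]],
    [1, [0, 0, 0], [0, 0, 0]],
  ],
)

```text
t: 13.02
eef_pos: [0.4902, 0.1662, 0.0603]
eef_rot: [0.0, -0.028, 1.0, 0.0]
ft_force: [1.5, 0.7, -0.5]
gripper_width: 0.0003
grip_force: 0.5
```

Call:
arm_command(
  moves=[
    [1, [0, -0.001, 0], [0, 0, 0]],
    [1, [0, -0.001, 0], [0, 0, 0]],
    [1, [0, 0, 0], [0, 0, 0]],
  ],
)

```text
t: 13.27
eef_pos: [0.4903, 0.1647, 0.0603]
eef_rot: [0.0, -0.028, 1.0, 0.001]
ft_force: [0.3, 2.2, -0.2]
gripper_width: -0.0003
grip_force: 1.6
```

Call:
arm_command(
  moves=[
    [1, [0, -0.001, 0], [0, 0, 0]],
    [1, [0, 0, 0], [0, 0, 0]],
  ],
)

```text
t: 13.43
eef_pos: [0.4903, 0.1645, 0.0604]
eef_rot: [0.0, -0.028, 1.0, 0.001]
ft_force: [0.5, 6.9, -1.3]
gripper_width: -0.0003
grip_force: 3.2
```

The shut stop is reached at 6.9 N, with y = 0.1645 close to the 0.165 expected. Backing off, rising and checking.

Call:
arm_command(
  moves=[
    [1, [0, 0.003, 0], [0, 0, 0]],
    [1, [0, 0.006, 0], [0, 0, 0]],
    [1, [0, 0, 0.02], [0, 0, 0]],
    [1, [0, 0, 0.035], [0, 0, 0]],
    [1, [0, -0.02, 0.035], [0, 0, 0]],
    [1, [0, -0.03, 0.035], [0, 0, 0]],
    [1, [0, -0.02, 0.035], [0, 0, 0]],
    [1, [0, 0, 0], [0, 0, 0]],
    [1, [0, 0, 0], [0, 0, 0]],
    [1, [0, 0, 0], [0, 0, 0]],
  ],
)

```text
t: 14.27
eef_pos: [0.4899, 0.1051, 0.2163]
eef_rot: [-0.001, -0.027, 1.0, -0.0]
ft_force: [-0.0, 0.1, -0.7]
gripper_width: -0.0
grip_force: 0.0
```

Run:
```python
from h import *
c=cam("wrist");save(c,"j.png");s=observe();print(s["t"],s["eef_pos"],s["ft_force"])
h=cv2.cvtColor(c["pixels"],cv2.COLOR_RGB2HSV);m=cv2.inRange(h,(40,80,60),(85,255,255))
n,l,st,ce=cv2.connectedComponentsWithStats(m)
for i in range(1,n):
  if st[i,4]>100:print(st[i],onz(c,st[i][0],ce[i][1],.0545).round(4),onz(c,st[i][0]+st[i][2],ce[i][1],.0545).round(4))
```

```text
14.3167 [0.48965453 0.10527707 0.21547683] [ 0.04640762 -0.11948129 -0.3931519 ]
[320   0  12  60 131] [0.3368 0.1331 0.0545] [0.3363 0.1439 0.0545]
[ 414    0   72   59 2634] [0.3315 0.2177 0.0545] [0.3279 0.2825 0.0545]
[ 284  172   50   50 2102] [0.4931 0.1098 0.0545] [0.4902 0.1622 0.0545]
[297 245  56  18 894] [0.558  0.1282 0.0545] [0.5546 0.1903 0.0545]
[  0 262  55  18 851] [ 0.5973 -0.2056  0.0545] [ 0.5939 -0.1435  0.0545]
```

View pics/j.png

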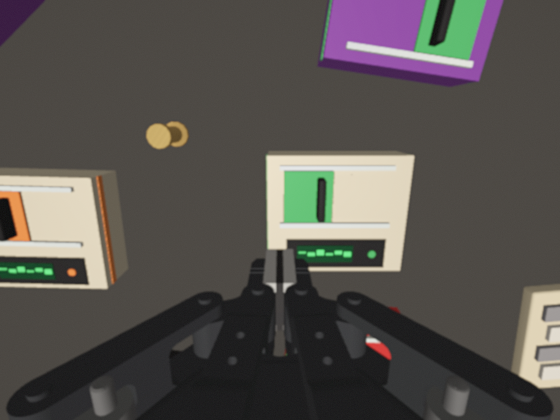

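The shutter is shut, with its plate spanning y 0.110-0.162 and centred on the well at 0.136. The units and bystanders stand as before, and the arm is clear.

```bash
python3 -c "
from bench import ticket;print(ticket.close_job())"
```

```text
the job is handed in; nothing more can be done
None
```

I zeroed the green amplifier as asked and handed the job in at about 14 s: shutter pushed fully open, key pressed fully down for about a second and released, shutter pushed fully shut, and nothing else touched.

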